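# Press down the lid domes of three preserve pots in order

### The arm

A 6-joint arm with a two-finger parallel gripper is mounted at the origin on the work surface. World frame = base frame: x ahead of the robot, y to its left, z up, the work surface at z = 0. Lengths are in m, angles in degrees, forces in N, time in s.
With the tool pointing down it reaches from about 0.3 to 0.75 m from the base axis. Payload 8.5 kg.
Tool frame: the origin (TCP) lies midway between the tips of the shut fingers; the grasp point (between the pads) lies grasp_offset behind it (grasp_offset is the distance from the TCP to the grasp point, in m); z points along the fingers, y is the line along which they close (so a half turn about z gives the same grasp; the last joint's range is limited). The gripper opens to 85 mm and grips with 20 to 120 N. Pads are 22 mm wide; open, the fingers measure 114 mm over their backs; the gripper's body (76 mm by 85 mm) begins 54 mm behind the grasp point. The pads swing forward as they close: fully open they stand 13 mm farther back than shut.
Start: joints at [-88.768, 21.807, 74.336, -0, 83.858, -12.336], TCP at [0.129, -0.535, 0.231] pointing down, gripper open.
Joint ranges: [-178.18, 178.18], [-50.72, 133.34], [12.68, 142.11], [-81.47, 261.47], [9.98, 163.14], [-165.26, 165.26]. Speed limits (degrees/s): [136.94, 136.94, 180, 180, 180, 180].

### API

Orientations are given as a 3x3 rotation matrix whose columns are the frame's x, y, z axes.
In Python, from rig import observe, get_image, camera_params, close_job, grasp_offset gives the robot as it stands.
- The arm moves only by the shell command python3 -m handwheel 'ROWS' [OPENING] [FORCE]. ROWS is JSON, a list of rows, each a list of 2 entries, a list of its own where there are three numbers: the shift along the tool's x, y, z as a fraction of full scale, then the turn, a rotation vector about the tool's x, y, z as a fraction of full scale. In form: [[[dx, dy, dz], [ax, ay, az]], ...]. A call has 1 to 10 rows; each row is the pose to reach, as a shift and turn from the pose commanded when the call began, along the tool's axes at that moment, turning the shorter way round; what a row does not reach only later rows make up. Full scale, the value 1, is 0.5 m for a shift and pi rad for a turn. A row lasts 1/10 s, in which the tool goes at most 50 mm and 8.59 degrees, less where a joint would pass 70% of its speed; a pose out of reach is approached as far as the arm can. A call with a number of a shift or a turn outside -1 to 1 is refused whole. A call with a gripper value outside its range is refused whole. OPENING is the opening, from 0 (shut) to 1 (fully open), set as the call begins (- or left out, the last holds). The fingers move at their own pace and stop on an object; FORCE is the grip in N (left out, the last holds). Time passes only in rows, so rows that repeat a pose let the fingers close. It gives the time, the measured TCP pose, the force, the opening and the grip force at its end, in the units of the state.
- observe(): the state, without advancing time (a new reading comes with each control period).
- get_image(name): name is "side" or "top" or "wrist"; returns (picture, depth): 480x640x3 uint8, red, green, blue; 480x640 float32, m along the optical axis (not along the pixel's ray), 0 where there is no reading.
- camera_params(name): a dict with "K" (3x3 intrinsics, pixels), "k1" (the pictures are not rectified: a ray, as slopes to the right and down, at radius r is drawn at 1 + k1 r^2 times it, then the intrinsics apply), "R" (3x3) and "t" (3): a world point X has camera coordinates R X + t. Camera axes: x right, y down, z forward; pixel columns grow to the right and rows downward; lengths in m; the calibration is good to about 2 mm. A picture is of the moment at which its call begins: read the wrist's pose just before it. camera_params takes no time and is no camera call; for the wrist camera it gives the pose at the moment of the call.
- close_job(): hands the job in; it is judged then, once.
The state is a dict: "time_s": time; "q": joint angles; "qvel": joint speeds; "joint_efforts": joint torques, N m; "position": TCP position; "tool_rot": TCP orientation; "ft_force": force on the tool from outside, world axes, zero at the start; "wrist_torque": the same for the moment, N m; "grip_width": finger opening in m; "gripper_force": force on a finger pad.
Only numpy, scipy, OpenCV 4.12 (cv2) and the standard library are available. Lean on these libraries where they do the work, as an engineer would, in place of code of your own. Each camera call takes 0.05 s, during which the arm holds its last target. There are 200 camera calls.

### The job

Do the seal check on the three preserve pots: with the fingertips, lightly press the raised dome in the middle of each lid down to its stop, first on the tall slim pot, then on the wide squat one, and last on the small one. The domes stay down once pressed. Do not lift, tip or shift the pots, and leave everything else on the flap alone.

Things in the scene. Friction and masses are not known exactly. Their poses are not given: they have to be found in the camera images.
- tall_pot: the tall slim preserve pot: closed loose amber glass pot with a flat brass lid, 60 mm diameter, 125 mm to the lid's flat top, 0.42 kg or up to a third more or less; origin at the centre of its underside, z up
- tall_top (a point): centre of the top face of the steel dome in the middle of the tall slim pot's lid; the dome is 28 mm across (flat top 20 mm) and stands 8 mm above the lid when up, 3 mm when fully down; the point moves with the dome
- tall_dome (a joint): how far the tall slim pot's dome is pressed down, in m: 0 up, 0.005 at its stop; it starts between 0 and 0.001, takes about 2.5 N to move, has no spring and stays where it is left; once it is at its stop the whole lid gives on its soft seal, about 1 mm per 2.5 N for 8 mm, and springs back; lightly means at most 20 N on a pot
- wide_pot: the wide squat preserve pot: closed loose amber glass pot with a flat brass lid, 90 mm diameter, 70 mm to the lid's flat top, 0.48 kg or up to a third more or less; origin at the centre of its underside, z up
- wide_top (a point): centre of the top face of the steel dome in the middle of the wide squat pot's lid; the dome is 28 mm across (flat top 20 mm) and stands 8 mm above the lid when up, 3 mm when fully down; the point moves with the dome
- wide_dome (a joint): how far the wide squat pot's dome is pressed down, in m: 0 up, 0.005 at its stop; it starts between 0 and 0.001, takes about 2.5 N to move, has no spring and stays where it is left; once it is at its stop the whole lid gives on its soft seal, about 1 mm per 2.5 N for 8 mm, and springs back; lightly means at most 20 N on a pot
- small_pot: the small preserve pot: closed loose amber glass pot with a flat brass lid, 52 mm diameter, 58 mm to the lid's flat top, 0.20 kg or up to a third more or less; origin at the centre of its underside, z up
- small_top (a point): centre of the top face of the steel dome in the middle of the small pot's lid; the dome is 28 mm across (flat top 20 mm) and stands 8 mm above the lid when up, 3 mm when fully down; the point moves with the dome
- small_dome (a joint): how far the small pot's dome is pressed down, in m: 0 up, 0.005 at its stop; it starts between 0 and 0.001, takes about 2.5 N to move, has no spring and stays where it is left; once it is at its stop the whole lid gives on its soft seal, about 1 mm per 2.5 N for 8 mm, and springs back; lightly means at most 20 N on a pot
- egg_cup: bystander: hard grey silicone egg cup, 50 mm diameter, 48 mm high, loose; origin under its centre
- pepper: bystander: dark wooden pepper shaker, 38 mm diameter, 88 mm high, loose; origin under its centre
- ramekin: bystander: white ceramic ramekin, 84 mm diameter, 45 mm high, loose; origin under its centre
- mug: bystander: blue ceramic mug, 76 mm diameter, 90 mm high, loose; origin under its centre, handle towards its own +y
- teaspoon: bystander: steel teaspoon, 140 mm long, lying along its own x, loose
- tray_lip (a point): outer edge of the grey plastic crumb tray that stands a little open under the black toaster at the back left; a bystander

How it is judged (in metres and radians):
On the way, in this order (a step that is already met when the one before it is completed fails the run):
1. the dome of the tall slim pot is pressed down at least 3.5 of its 5 mm (value of joint tall_dome above 0.0035 m), for 0.1 s.
2. the dome of the wide squat pot is pressed down at least 3.5 of its 5 mm (value of joint wide_dome above 0.0035 m), for 0.1 s.
3. the dome of the small pot is pressed down at least 3.5 of its 5 mm (value of joint small_dome above 0.0035 m), for 0.1 s.
At the end, for the whole second after the job is handed in: all three domes are down by at least 3.5 of their 5 mm, and the pots stand upright (within 0.1 rad), at rest, within 20 mm of where they started (value of joint each of tall_dome, wide_dome, small_dome above 0.0035 m and distance of each of tall_pot, wide_pot, small_pot from where it was at the start of the episode below 0.02 m and angle between each of tall_pot, wide_pot, small_pot's own z axis and vertical below 0.1 rad and linear speed of each of tall_pot, wide_pot, small_pot below 0.02 m/s); the robot touches nothing.
It fails at once if the wide pot's dome is pressed before the tall pot's is down (value of joint wide_dome above 0.002 m and not (value of joint tall_dome above 0.0035 m)).
It fails at once if the small pot's dome is pressed before the tall and the wide pot's are down (value of joint small_dome above 0.002 m and not (value of joint each of tall_dome, wide_dome above 0.0035 m)).
It fails at once if a pot is pressed with more than 20 N (contact force between any of the fingers, the arm and tall_pot above 20 N or contact force between any of the fingers, the arm and wide_pot above 20 N or contact force between any of the fingers, the arm and small_pot above 20 N).
It fails at once if a pot is lifted, tipped, or shifted by more than 20 mm (height (world z) of any of tall_pot, wide_pot, small_pot above 0.006 m or angle between any of tall_pot, wide_pot, small_pot's own z axis and vertical above 0.2 rad or distance of any of tall_pot, wide_pot, small_pot from where it was at the start of the episode above 0.02 m).
It fails at once if another thing is shifted by more than 20 mm, or the crumb tray by more than 10 mm (distance of any of egg_cup, pepper, ramekin, mug, teaspoon from where it was at the start of the episode above 0.02 m or distance of tray_lip from where it was at the start of the episode above 0.01 m).
It also fails if it takes over 46 s, if anything falls off the work surface, if the arm or the gripper's body presses on something with over 40 N, if the wrist force passes 120 N, or if a joint passes its speed limit or range.

## Working session

There is one attempt and no reset: what is moved stays moved. The work goes in short steps, Python scripts to look and compute and a shell command to move; the robot and the scene stay as the last step left them, time stands still between calls to the robot, and variables do not carry over. Pictures are saved under pics/ and viewed, at most 10 in all, crops included, and the job is handed in when it is done.

```bash
mkdir -p pics; ls
python3 - <<'E'
from rig import observe,get_image,camera_params,grasp_offset
import cv2,numpy as np
o=observe();print(o,grasp_offset)
for n in("top","side"):
    p=camera_params(n);print(n,p)
    im,d=get_image(n);cv2.imwrite(f"pics/{n}0.png",im[:,:,::-1]);np.savez(f"{n}0.npz",im=im,d=d,**p)
E
```

```text
pics
{'time_s': 0.0, 'q': array([-8.87677023e+01,  2.18416772e+01,  7.43846755e+01, -7.21521390e-04,
        8.38582536e+01, -1.23351346e+01]), 'qvel': array([-0.01573283, -0.0832442 ,  0.0322686 , -0.00116634,  0.10673954,
       -0.03737102]), 'joint_efforts': array([ 2.69208111e-03, -4.48464739e+01, -2.31278247e+01, -8.02697446e-05,
        4.78009722e-03,  3.86428937e-06]), 'position': array([ 0.1290184, -0.5343527,  0.2307058]), 'tool_rot': array([[ 9.72094190e-01,  2.34590885e-01, -4.42747134e-05],
       [ 2.34590693e-01, -9.72093117e-01,  1.47604572e-03],
       [ 3.03227728e-04, -1.44524191e-03, -9.99998910e-01]]), 'ft_force': array([ 0.34851086, -0.44083321,  0.37766336]), 'wrist_torque': array([ 0.01430429, -0.03298979,  0.01954418]), 'gripper_force': 0.0, 'grip_width': 0.08550313794602654} 0.0187
top {'K': array([[601.8386229 ,   0.        , 317.44410555],
       [  0.        , 601.8386229 , 229.75365522],
       [  0.        ,   0.        ,   1.        ]]), 'k1': -0.0838104812255947, 'R': array([[ 8.51225637e-02, -9.96370487e-01, -3.18575253e-05],
       [-9.69078530e-01, -8.27835073e-02, -2.32451486e-01],
       [ 2.31605163e-01,  1.98177389e-02, -9.72607992e-01]]), 't': array([0.02984978, 0.58080849, 1.0720059 ])}
side {'K': array([[444.92699497,   0.        , 311.8401996 ],
       [  0.        , 444.92699497, 239.64666453],
       [  0.        ,   0.        ,   1.        ]]), 'k1': -0.056930989611754405, 'R': array([[-9.67884775e-01, -2.51393729e-01, -5.04895207e-04],
       [-1.61129056e-01,  6.21898102e-01, -7.66342077e-01],
       [ 1.92967586e-01, -7.41649475e-01, -6.42432539e-01]]), 't': array([0.56815604, 0.15542898, 0.85086193])}
```

View pics/top0.png

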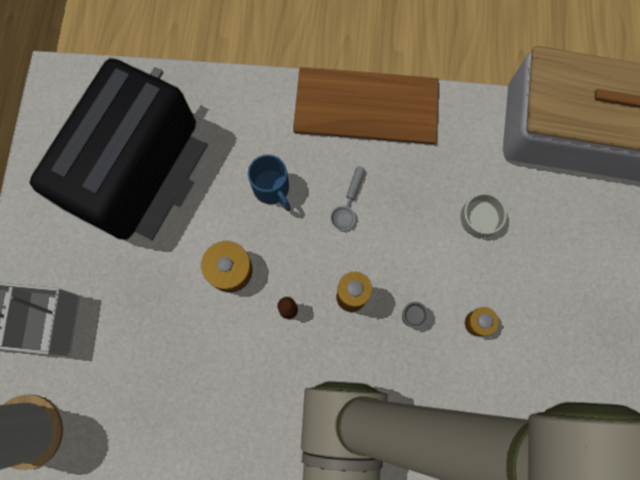

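View pics/side0.png

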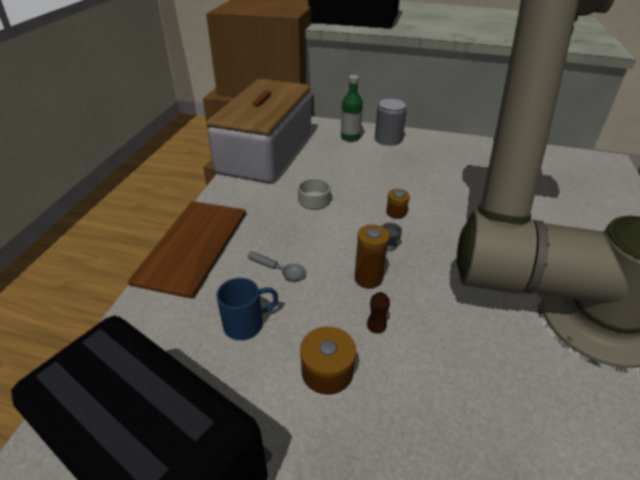

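The top view shows the wide pot's dome at (226,264), the tall pot's at (354,289) and the small pot's at (485,321). The pepper is at (288,307) and the egg cup at (415,314). The side view shows the same three domes at (328,348), (374,234) and (398,193). Next I'll locate the domes and neighbours.

```bash
cat > h.py <<'E'
import numpy as np,cv2
def ray(p,uv):
    K=p["K"];xd=np.array([(uv[0]-K[0,2])/K[0,0],(uv[1]-K[1,2])/K[1,1]]);x=xd.copy()
    for _ in range(20): x=xd/(1+p["k1"]*(x@x))
    R=p["R"];return -R.T@p["t"],R.T@np.array([x[0],x[1],1])
def plane(p,uv,z):
    c,d=ray(p,uv);return c+d*(z-c[2])/d[2]
def two(a,b):
    (c1,d1),(c2,d2)=a,b
    s=np.linalg.lstsq(np.c_[d1,-d2],c2-c1,rcond=None)[0]
    p,q=c1+d1*s[0],c2+d2*s[1];return (p+q)/2,np.linalg.norm(p-q)
def dome(im,uv,w=14):
    u,v=map(int,uv);hsv=cv2.cvtColor(im[v-w:v+w+1,u-w:u+w+1].copy(),cv2.COLOR_RGB2HSV)
    m=((hsv[...,1]<90)&(hsv[...,2]>70)).astype(np.uint8)
    n,l,s,c=cv2.connectedComponentsWithStats(m)
    k=l[w,w]; return c[k]+[u-w,v-w],s[k]
E
python3 - <<'E'
from h import *
T=dict(np.load("top0.npz"));S=dict(np.load("side0.npz"))
for n,h,a,b in(("tall",.125,(354,289),(374,234)),("wide",.07,(226,264),(328,348)),("small",.058,(485,321),(398,193))):
    ua,sa=dome(T["im"],a);ub,sb=dome(S["im"],b,10)
    print(n,ua,sa,ub,sb,plane(T,ua,h+.0055).round(4),plane(S,ub,h+.0055).round(4),*two(ray(T,ua),ray(S,ub)))
for n,h,a in(("pepper",.088,(288,306)),("egg",.048,(415,313)),("ramekin",.045,(484,214)),("mug",.09,(269,172))):print(n,plane(T,a,h).round(3))
E
```

```text
tall [354.55555556 287.94949495] [  7   5  16  17 198] [373.18018018 232.4954955 ] [  3   4  14  10 111] [0.4626 0.0043 0.1305] [0.4634 0.009  0.1305] [0.46347869 0.00406031 0.12650673] 0.000689768135410643
wide [224.5505618  263.69101124] [  5   7  16  15 178] [327.705 347.035] [  2   2  17  15 200] [0.495  0.2458 0.0755] [0.4959 0.2493 0.0755] [0.49604407 0.24652089 0.07158818] 0.000738189428513019
small [484.89673913 320.34782609] [  7   6  15  16 184] [398.38116592 188.27802691] [  0   0  21  14 223] [ 0.4318 -0.2445  0.0635] [ 0.4356 -0.2614  0.0635] [ 0.43277423 -0.24129376  0.07605245] 0.004603709364744683
pepper [0.426 0.12  0.088]
egg [ 0.437 -0.116  0.048]
ramekin [ 0.641 -0.243  0.045]
mug [0.676 0.18  0.09 ]
```

```bash
python3 -m handwheel '[[[0.451,-0.446,0.03],[0,0,0]],[[0.451,-0.446,0.03],[0,0,0]],[[0.451,-0.446,0.03],[0,0,0]],[[0.451,-0.446,0.03],[0,0,0]],[[0.451,-0.446,0.03],[0,0,0]],[[0.451,-0.446,0.03],[0,0,0]],[[0.451,-0.446,0.03],[0,0,0]],[[0.451,-0.446,0.03],[0,0,0]]]' 0 20
python3 -m handwheel '[[[0.451,-0.446,0.03],[0,0,0]],[[0.451,-0.446,0.03],[0,0,0]],[[0.451,-0.446,0.03],[0,0,0]],[[0.451,-0.446,0.03],[0,0,0]],[[0.451,-0.446,0.03],[0,0,0]],[[0.451,-0.446,0.03],[0,0,0]],[[0.451,-0.446,0.03],[0,0,0]],[[0.451,-0.446,0.03],[0,0,0]],[[0.451,-0.446,0.03],[0,0,0]]]'
python3 - <<'E'
from rig import *
import cv2
o=observe();print(o['q'].round(1))
print(camera_params("wrist"))
im,d=get_image("wrist");cv2.imwrite("pics/w1.png",im[:,:,::-1])
E
```

```text
time_s: 0.9
position: [0.2966, -0.2629, 0.2163]
tool_rot: [[0.971, 0.238, -0.0], [0.238, -0.971, 0.001], [0.0, -0.001, -1.0]]
ft_force: [-0.8, 0.0, -1.2]
grip_width: 0.0001
gripper_force: 0.0
time_s: 1.8
position: [0.4628, 0.0037, 0.201]
tool_rot: [[0.972, 0.234, -0.001], [0.234, -0.972, -0.0], [-0.001, 0.0, -1.0]]
ft_force: [0.0, -1.4, -1.2]
grip_width: -0.0001
gripper_force: 0.0
[-14.2  14.7  90.5  -0.   74.9  62.2]
{'K': array([[365.29100081,   0.        , 314.30742171],
       [  0.        , 365.29100081, 235.84747042],
       [  0.        ,   0.        ,   1.        ]]), 'k1': 0.0026286409356718783, 'R': array([[ 0.2339775 , -0.97224112, -0.00131958],
       [-0.92357713, -0.22268974,  0.31211307],
       [-0.30374302, -0.0718087 , -0.95004405]]), 't': array([-0.1052654 ,  0.39635818,  0.4916974 ])}
```

View pics/w1.png

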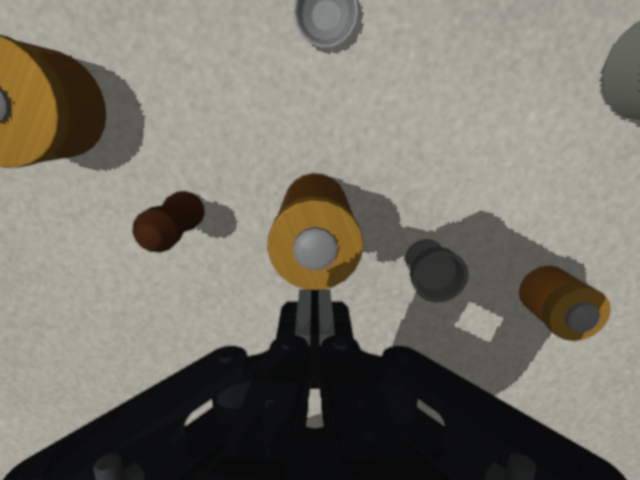

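The wrist view shows the tall dome at (316,248), level with the fingertips at column 315. The small dome is at (583,318). I'll cast both onto their planes.

Run:
```python
from h import *
from rig import *
p=camera_params("wrist")
im=cv2.imread("pics/w1.png")[:,:,::-1].copy()
u,s=dome(im,(316,248),30);print(u,s,plane(p,u,.130),plane(p,(583,318),.0635))
o=observe();X=np.array([*o['position'],1.])[:3];c=p["R"]@X+p["t"];print(p["K"]@c/c[2])
```

```text
[314.70723462 248.42325896] [   7    9   44   43 1479] [0.46370703 0.00260858 0.13      ] [ 0.43183131 -0.24465826  0.0635    ]
[312.27961467 306.38976583   1.        ]
```

```bash
python3 -m handwheel '[[[0,0,0.06],[0,0,0]],[[0,0,0.11],[0,0,0]],[[0,0,0.122],[0,0,0]],[[0,0,0.122],[0,0,0]],[[0,0,0.122],[0,0,0]],[[0,0,0.122],[0,0,0]]]'
python3 -m handwheel '[[[0,0,0.004],[0,0,0]],[[0,0,0.008],[0,0,0]],[[0,0,0.012],[0,0,0]],[[0,0,0.012],[0,0,0]]]'
```

```text
time_s: 2.45
position: [0.4634, 0.0043, 0.1414]
tool_rot: [[0.972, 0.234, 0.002], [0.234, -0.972, -0.001], [0.002, 0.001, -1.0]]
ft_force: [-0.1, -0.7, -0.6]
grip_width: -0.0002
gripper_force: 0.0
time_s: 2.85
position: [0.4627, 0.0048, 0.1341]
tool_rot: [[0.972, 0.235, -0.001], [0.235, -0.972, 0.0], [-0.0, -0.0, -1.0]]
ft_force: [0.6, 0.1, -0.0]
grip_width: -0.0004
gripper_force: 0.0
```

```bash
python3 -m handwheel '[[[0,0,0.003],[0,0,0]],[[0,0,0.006],[0,0,0]],[[0,0,0.006],[0,0,0]],[[0,0,0.006],[0,0,0]]]'
python3 -m handwheel '[[[0,0,0.003],[0,0,0]],[[0,0,0.006],[0,0,0]],[[0,0,0.006],[0,0,0]],[[0,0,0.006],[0,0,0]]]'
```

```text
time_s: 3.25
position: [0.4628, 0.0047, 0.1314]
tool_rot: [[0.972, 0.235, 0.0], [0.235, -0.972, 0.0], [0.0, 0.0, -1.0]]
ft_force: [-0.0, 1.2, 1.1]
grip_width: -0.0001
gripper_force: 0.7
time_s: 3.65
position: [0.4629, 0.0047, 0.1283]
tool_rot: [[0.972, 0.235, 0.0], [0.235, -0.972, 0.0], [0.0, -0.0, -1.0]]
ft_force: [0.3, 0.9, 1.6]
grip_width: -0.0001
gripper_force: 1.0
```

```bash
python3 -m handwheel '[[[0,0,0.002],[0,0,0]],[[0,0,0.003],[0,0,0]],[[0,0,0.003],[0,0,0]],[[0,0,0.003],[0,0,0]]]'
python3 -m handwheel '[[[0,0,0.002],[0,0,0]],[[0,0,0.002],[0,0,0]],[[0,0,0.002],[0,0,0]]]'
```

```text
time_s: 4.05
position: [0.4629, 0.0047, 0.1269]
tool_rot: [[0.972, 0.235, 0.0], [0.235, -0.972, 0.0], [0.0, 0.0, -1.0]]
ft_force: [-0.2, 0.1, 2.6]
grip_width: 0.0003
gripper_force: 1.3
time_s: 4.35
position: [0.4629, 0.0047, 0.126]
tool_rot: [[0.972, 0.235, 0.0], [0.235, -0.972, -0.0], [0.0, 0.0, -1.0]]
ft_force: [0.2, -0.3, 4.8]
grip_width: -0.0001
gripper_force: 2.4
```

The force is rising at the seal's stiffness, and at z = 0.126 the tips are below the dome's stop height, so the tall dome is fully down. I'll retract and move to the wide pot.

```bash
python3 -m handwheel '[[[0,0,-0.01],[0,0,0]],[[0,0,-0.05],[0,0,0]],[[0,0,-0.12],[0,0,0]],[[0,0,-0.12],[0,0,0]],[[0,0,-0.12],[0,0,0]]]'
python3 - <<'E'
from rig import *
import numpy as np
o=observe();R=o['tool_rot'];print((R.T@(np.array([.4955,.247,.186])-o['position'])/.5).round(4))
E
```

```text
time_s: 4.85
position: [0.4627, 0.0047, 0.186]
tool_rot: [[0.972, 0.235, 0.001], [0.235, -0.972, -0.0], [0.001, 0.0, -1.0]]
ft_force: [0.0, 0.2, -0.3]
grip_width: -0.0001
gripper_force: 0.0
[ 0.1774 -0.4557 -0.    ]
```

```bash
python3 -m handwheel '[[[0.177,-0.456,0],[0,0,0]],[[0.177,-0.456,0],[0,0,0]],[[0.177,-0.456,0],[0,0,0]],[[0.177,-0.456,0],[0,0,0]],[[0.177,-0.456,0],[0,0,0]],[[0.177,-0.456,0],[0,0,0]],[[0.177,-0.456,0],[0,0,0]],[[0.177,-0.456,0],[0,0,0]],[[0.177,-0.456,0],[0,0,0]]]'
python3 - <<'E'
from h import *
from rig import *
p=camera_params("wrist");im,d=get_image("wrist");cv2.imwrite("pics/w2.png",im[:,:,::-1])
c=p["R"]@np.array([.4955,.247,.0755])+p["t"];uv=(p["K"]@c/c[2])[:2];print(uv)
u,s=dome(im,uv,45);print(u,s,plane(p,u,.0755))
T=dict(np.load("top0.npz"));t,d=get_image("top");cv2.imwrite("pics/t2.png",t[:,:,::-1])
E
```

```text
time_s: 5.75
position: [0.4953, 0.2459, 0.1856]
tool_rot: [[0.972, 0.233, -0.001], [0.233, -0.972, -0.0], [-0.001, 0.0, -1.0]]
ft_force: [-0.3, -0.3, 1.3]
grip_width: -0.0001
gripper_force: 0.0
[311.87248425 230.47553436]
[314.34115523 229.86462094] [  30   27   38   37 1108] [0.49636617 0.24537037 0.0755    ]
```

View pics/w2.png

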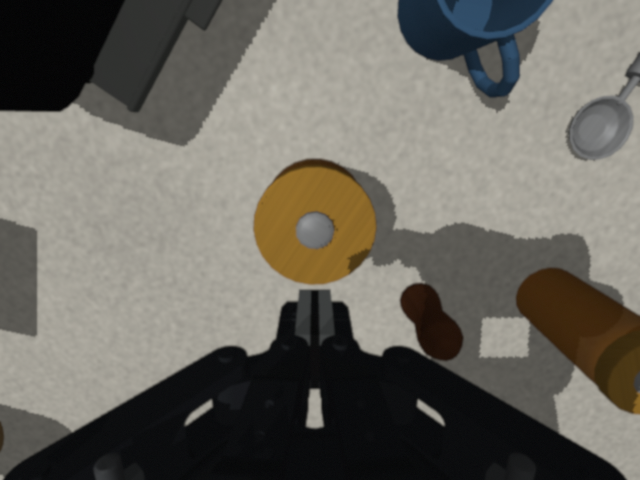

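The wrist view puts the wide dome at (314,230), within 2 mm of the tool axis, with clear space around it. I'll press it.

```bash
python3 -m handwheel '[[[0,0,0.08],[0,0,0]],[[0,0,0.15],[0,0,0]],[[0,0,0.195],[0,0,0]],[[0,0,0.204],[0,0,0]],[[0,0,0.204],[0,0,0]],[[0,0,0.204],[0,0,0]],[[0,0,0.204],[0,0,0]]]'
python3 -m handwheel '[[[0,0,0.004],[0,0,0]],[[0,0,0.008],[0,0,0]],[[0,0,0.012],[0,0,0]],[[0,0,0.015],[0,0,0]],[[0,0,0.018],[0,0,0]],[[0,0,0.018],[0,0,0]],[[0,0,0.018],[0,0,0]]]'
python3 -m handwheel '[[[0,0,0.002],[0,0,0]],[[0,0,0.004],[0,0,0]],[[0,0,0.004],[0,0,0]],[[0,0,0.004],[0,0,0]]]'
```

```text
time_s: 6.55
position: [0.496, 0.2472, 0.0852]
tool_rot: [[0.972, 0.234, 0.002], [0.234, -0.972, 0.001], [0.003, -0.0, -1.0]]
ft_force: [-0.5, 0.4, 0.6]
grip_width: -0.0001
gripper_force: 0.0
time_s: 7.25
position: [0.4953, 0.2471, 0.0749]
tool_rot: [[0.972, 0.235, -0.0], [0.235, -0.972, -0.0], [-0.0, -0.0, -1.0]]
ft_force: [-1.3, -0.3, 2.2]
grip_width: -0.0003
gripper_force: 0.9
time_s: 7.65
position: [0.4953, 0.2471, 0.0728]
tool_rot: [[0.972, 0.235, -0.0], [0.235, -0.972, -0.0], [-0.0, -0.0, -1.0]]
ft_force: [-0.6, -0.9, 1.5]
grip_width: 0.0001
gripper_force: 1.0
```

```bash
python3 -m handwheel '[[[0,0,0.002],[0,0,0]],[[0,0,0.003],[0,0,0]],[[0,0,0.003],[0,0,0]],[[0,0,0.003],[0,0,0]]]'
python3 -m handwheel '[[[0,0,0.001],[0,0,0]],[[0,0,0.002],[0,0,0]],[[0,0,0.002],[0,0,0]],[[0,0,0.002],[0,0,0]]]'
```

```text
time_s: 8.05
position: [0.4953, 0.2471, 0.0714]
tool_rot: [[0.972, 0.235, 0.0], [0.235, -0.972, 0.0], [0.0, -0.0, -1.0]]
ft_force: [-0.8, -0.4, 4.4]
grip_width: 0.0004
gripper_force: 1.9
time_s: 8.45
position: [0.4954, 0.2471, 0.0705]
tool_rot: [[0.972, 0.235, 0.0], [0.235, -0.972, 0.0], [0.0, -0.0, -1.0]]
ft_force: [-1.9, 0.4, 6.2]
grip_width: 0.0003
gripper_force: 2.9
```

The wide dome is down at 6 N. I'll retract and cross to the small pot at z of about 0.19, above everything on the path.

```bash
python3 -m handwheel '[[[0,0,-0.01],[0,0,0]],[[0,0,-0.08],[0,0,0]],[[0,0,-0.16],[0,0,0]],[[0,0,-0.24],[0,0,0]],[[0,0,-0.24],[0,0,0]],[[0,0,-0.24],[0,0,0]]]'
python3 - <<'E'
from rig import *
import numpy as np
o=observe();R=o['tool_rot'];print((R.T@(np.array([.432,-.2446,.19])-o['position'])/.5).round(4))
E
```

```text
time_s: 9.05
position: [0.4954, 0.2471, 0.1907]
tool_rot: [[0.972, 0.235, 0.001], [0.235, -0.972, 0.0], [0.001, 0.0, -1.0]]
ft_force: [-0.5, 0.1, -0.3]
grip_width: -0.0002
gripper_force: 0.0
[-3.541e-01  9.262e-01  9.000e-04]
```

```bash
python3 -m handwheel '[[[-0.177,0.463,0],[0,0,0]],[[-0.177,0.463,0],[0,0,0]],[[-0.177,0.463,0],[0,0,0]],[[-0.177,0.463,0],[0,0,0]],[[-0.177,0.463,0],[0,0,0]],[[-0.177,0.463,0],[0,0,0]],[[-0.177,0.463,0],[0,0,0]],[[-0.177,0.463,0],[0,0,0]]]'
python3 -m handwheel '[[[-0.177,0.463,0],[0,0,0]],[[-0.177,0.463,0],[0,0,0]],[[-0.177,0.463,0],[0,0,0]],[[-0.177,0.463,0],[0,0,0]],[[-0.177,0.463,0],[0,0,0]],[[-0.177,0.463,0],[0,0,0]],[[-0.177,0.463,0],[0,0,0]],[[-0.177,0.463,0],[0,0,0]]]'
python3 - <<'E'
from h import *
from rig import *
p=camera_params("wrist");im,d=get_image("wrist");cv2.imwrite("pics/w3.png",im[:,:,::-1])
c=p["R"]@np.array([.432,-.2446,.0635])+p["t"];uv=(p["K"]@c/c[2])[:2];print(uv)
u,s=dome(im,uv,25);print(u,s,plane(p,u,.0635))
E
```

```text
time_s: 9.85
position: [0.4634, 0.0022, 0.1896]
tool_rot: [[0.972, 0.235, -0.002], [0.235, -0.972, 0.001], [-0.001, -0.001, -1.0]]
ft_force: [0.1, 0.0, 0.8]
grip_width: 0.0003
gripper_force: 0.0
time_s: 10.65
position: [0.4324, -0.2427, 0.1901]
tool_rot: [[0.972, 0.237, -0.001], [0.237, -0.972, 0.001], [-0.0, -0.001, -1.0]]
ft_force: [0.3, -1.6, 0.2]
grip_width: -0.0
gripper_force: 0.0
[315.84719502 225.67082083]
[318.29270729 225.36463536] [  11    8   36   35 1001] [ 0.43268303 -0.24636463  0.0635    ]
```

View pics/w3.png

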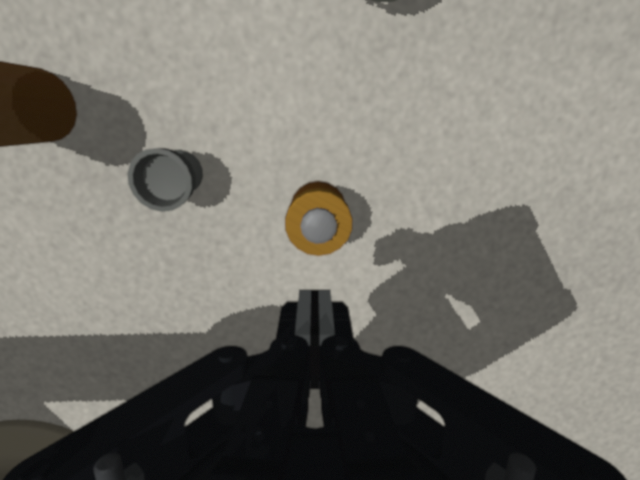

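The small dome is at (318,225), within 2 mm of the target. The egg cup at (162,178) is well clear. I'll press it.

```bash
python3 -m handwheel '[[[0,0,0.08],[0,0,0]],[[0,0,0.16],[0,0,0]],[[0,0,0.225],[0,0,0]],[[0,0,0.236],[0,0,0]],[[0,0,0.236],[0,0,0]],[[0,0,0.236],[0,0,0]],[[0,0,0.236],[0,0,0]]]'
python3 -m handwheel '[[[0,0,0.004],[0,0,0]],[[0,0,0.008],[0,0,0]],[[0,0,0.012],[0,0,0]],[[0,0,0.015],[0,0,0]],[[0,0,0.018],[0,0,0]],[[0,0,0.018],[0,0,0]],[[0,0,0.018],[0,0,0]]]'
python3 -m handwheel '[[[0,0,0.002],[0,0,0]],[[0,0,0.004],[0,0,0]],[[0,0,0.004],[0,0,0]],[[0,0,0.004],[0,0,0]]]'
```

```text
time_s: 11.4
position: [0.4327, -0.2448, 0.0739]
tool_rot: [[0.972, 0.235, 0.002], [0.235, -0.972, -0.002], [0.002, 0.003, -1.0]]
ft_force: [-0.8, -0.1, -0.4]
grip_width: 0.0001
gripper_force: 0.0
time_s: 12.1
position: [0.4319, -0.2445, 0.0634]
tool_rot: [[0.972, 0.234, 0.0], [0.234, -0.972, -0.0], [0.0, 0.0, -1.0]]
ft_force: [-0.2, 0.1, 2.4]
grip_width: 0.0002
gripper_force: 0.9
time_s: 12.5
position: [0.4319, -0.2445, 0.0613]
tool_rot: [[0.972, 0.235, -0.0], [0.235, -0.972, 0.0], [-0.0, -0.0, -1.0]]
ft_force: [-1.3, -1.1, 2.4]
grip_width: 0.0002
gripper_force: 1.0
```

```bash
python3 -m handwheel '[[[0,0,0.002],[0,0,0]],[[0,0,0.003],[0,0,0]],[[0,0,0.003],[0,0,0]],[[0,0,0.003],[0,0,0]]]'
python3 -m handwheel '[[[0,0,0.001],[0,0,0]],[[0,0,0.002],[0,0,0]],[[0,0,0.002],[0,0,0]],[[0,0,0.002],[0,0,0]]]'
```

```text
time_s: 12.9
position: [0.4319, -0.2445, 0.0598]
tool_rot: [[0.972, 0.235, 0.0], [0.235, -0.972, -0.0], [0.0, 0.0, -1.0]]
ft_force: [-0.2, -0.3, 2.8]
grip_width: 0.0003
gripper_force: 1.3
time_s: 13.3
position: [0.432, -0.2445, 0.0589]
tool_rot: [[0.972, 0.235, 0.0], [0.235, -0.972, -0.0], [0.0, 0.0, -1.0]]
ft_force: [-1.0, -0.7, 5.1]
grip_width: 0.0003
gripper_force: 2.4
```

The small dome is down at 5 N. I'll retract and check all three with the depth camera.

```bash
python3 -m handwheel '[[[0,0,-0.01],[0,0,0]],[[0,0,-0.08],[0,0,0]],[[0,0,-0.16],[0,0,0]],[[0,0,-0.24],[0,0,0]],[[-0.05,0.15,-0.28],[0,0,0]],[[-0.1,0.25,-0.3],[0,0,0]],[[-0.1,0.25,-0.3],[0,0,0]],[[-0.1,0.25,-0.3],[0,0,0]],[[-0.1,0.25,-0.3],[0,0,0]]]'
python3 - <<'E'
from h import *
from rig import *
T=dict(np.load("top0.npz"));im,d=get_image("top");cv2.imwrite("pics/t3.png",im[:,:,::-1])
for n,a,h in(("tall",(354,288),.128),("wide",(225,264),.073),("small",(485,320),.061)):
    u,s=dome(im,a);print(n,u,plane(T,u,h))
    f=lambda D:np.median(D[a[1]-3:a[1]+4,a[0]-3:a[0]+4])
    print("depth change mm",(f(d)-f(T["d"]))*1000)
E
```

```text
time_s: 14.2
position: [0.4123, -0.3777, 0.2084]
tool_rot: [[0.972, 0.233, -0.0], [0.233, -0.972, 0.001], [-0.0, -0.001, -1.0]]
ft_force: [0.4, 0.2, -0.3]
grip_width: 0.0002
gripper_force: 0.0
tall [354.46632124 288.09326425] [0.46264942 0.00428817 0.128     ]
depth change mm 3.419757
wide [224.54819277 263.84337349] [0.49514854 0.24624717 0.073     ]
depth change mm 3.6176443
small [484.24855491 320.64739884] [ 0.43143095 -0.24396879  0.061     ]
depth change mm 5.2096844
```

View pics/t3.png

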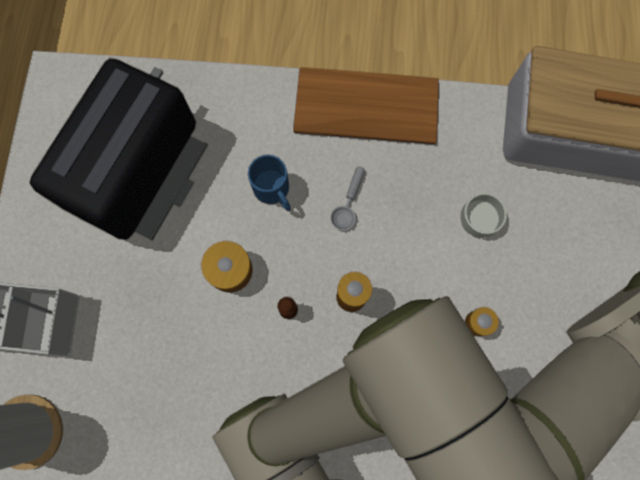

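Nothing has moved, and the domes are lower by about 3.4, 3.6 and 5.2 mm. Depth is noisy, so I'll do one averaged check of dome height before handing in.

Run:
```python
from h import *
from rig import *
T=dict(np.load("top0.npz"));D=[get_image("top")[1] for _ in range(8)]
R,t=T["R"],T["t"]
def z(d,u,v): 
    c,r=ray(T,(u,v)); return c[2]+r[2]*d
for n,a in(("tall",(354,288)),("wide",(225,264)),("small",(485,320))):
    f=lambda d,w:np.array([z(d[v,u],u,v) for u in range(a[0]-w,a[0]+w+1) for v in range(a[1]-w,a[1]+w+1)]).mean()
    b=[f(d,4) for d in D];print(n,"before",round(f(T["d"],4),4),"after",np.mean(b).round(4),np.std(b).round(5))
```

```text
tall before 0.1316 after 0.1294 0.0044
wide before 0.0766 after 0.078 0.00645
small before 0.0655 after 0.064 0.00586
```

Run:
```python
from h import *
from rig import *
T=dict(np.load("top0.npz"));D=[get_image("top")[1] for _ in range(12)]
def hs(d,a,w=4):
    o=[]
    for u in range(a[0]-w,a[0]+w+1):
        for v in range(a[1]-w,a[1]+w+1):
            if d[v,u]>.3:
                c,r=ray(T,(u,v));o.append(c[2]+r[2]*d[v,u])
    return np.median(o)
for n,a in(("tall",(354,288)),("wide",(225,264)),("small",(485,320))):
    b=[hs(d,a) for d in D];print(n,"before",hs(T["d"],a).round(4),"after",np.median(b).round(4),np.std(b).round(5))
```

```text
tall before 0.1314 after 0.1277 0.00018
wide before 0.0767 after 0.0729 0.00033
small before 0.0653 after 0.0607 0.00024
```

The domes now stand at 0.1277, 0.0729 and 0.0607 m, which matches the fully-down heights of 0.128, 0.073 and 0.061 m. I'm handing in.

```bash
python3 -c "from rig import *; print(close_job())"
```

```text
the job is handed in; nothing more can be done
None
```

I pressed all three domes down to their stops in order (tall, wide, small), with wrist readings of about 6 N at most; the pots and everything else on the flap look unmoved, and the job is handed in.

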